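# Tidy up after the ink class

## Robot

A 6-joint arm with a two-finger parallel gripper is mounted at the origin on the work surface. World frame = base frame: x ahead of the robot, y to its left, z up, the work surface at z = 0. Lengths are in mm, angles in rad, forces in N, time in s.
With the tool pointing down it reaches from about 350 to 1000 mm from the base axis. Payload 7.1 kg.
Tool frame: the origin (TCP) lies midway between the tips of the shut fingers; the grasp point (between the pads) lies 19 mm behind it; x points along the fingers, z is the direction in which the jaws open and shut, and the axes are right-handed (so a half turn about x gives the same grasp; the last joint's range is limited). The gripper opens to 85 mm and grips with 20 to 120 N. Pads are 22 mm wide; open, the fingers measure 114 mm over their backs; the gripper's body (76 mm by 85 mm) begins 54 mm behind the grasp point. The pads swing forward as they close: fully open they stand 13 mm farther back than shut.
Start: joints at [1.094, 0.423, 1.63, -0, 1.089, -0.019], TCP at [276.202, 560.64, 231.319] pointing down, gripper open.
Joint ranges: [-3, 3], [-0.9, 2.11], [0.09, 2.58], [-1.31, 4.45], [0.11, 2.69], [-2.54, 2.54]. Speed limits (rad/s): [2.39, 2.39, 3.01, 3.14, 3.14, 3.14].

## Interface

Orientations are given as a unit quaternion [w, x, y, z].
In Python, from rig import observe, read_camera, camera_info, hand_in, look_for, masks_of gives the robot as it stands.
- The arm moves only by the tool carry_out, never from a script. Its argument "plan" is a list that holds one entry, the list of rows, each a list of 7 numbers: the opening, from 0 (shut) to 1 (fully open), then the shift along the tool's x, y, z in mm, then the turn, a rotation vector about the tool's x, y, z in rad. In form: [[[claw, x, y, z, wx, wy, wz], ...]]. A call has exactly 10 rows; each row shifts and turns the commanded pose from where the row before left it, along the tool's axes as they then stand; what a row does not reach is not made up. A row lasts 1/10 s, in which the tool goes at most 50 mm and 8.59 degrees, less where a joint would pass 70% of its speed; a pose out of reach is approached as far as the arm can. A call with a gripper value outside its range is refused whole. The fingers move at their own pace and stop on an object; the grip force is fixed at half the most. Time passes only in rows, so rows that do not move let the fingers close, or fill a call up. It gives the time, the measured TCP pose, the force and the opening at its end, in the units of the state.
- observe(): the state, without advancing time (a new reading comes with each control period).
- read_camera(name): name is "scene" or "top"; returns (picture, depth): 400x640x3 uint8, red, green, blue; 400x640 float32, mm along the optical axis (not along the pixel's ray), 0 where there is no reading.
- camera_info(name): a dict with "camera_matrix" (3x3 intrinsics, pixels), "distortion" ([k1, k2, p1, p2, k3] as OpenCV has them; the pictures are not rectified), "camera_from_world" (4x4, takes a point from world to camera coordinates). Camera axes: x right, y down, z forward; pixel columns grow to the right and rows downward; lengths in mm; the calibration is good to about 2 mm. A picture is of the moment at which its call begins. camera_info takes no time and is no camera call.
- hand_in(): hands the job in, once; it reports no verdict.
Trained networks look in the newest picture that a camera, given by its name, has taken for a name from the list of things; names that differ only in an ending like _2 or _b are one class to them, and where a whole thing is asked for, a point or a joint stands for the part that bears it (a point fixed in the world has none). Each returns a list of dicts, best first, with "p" (0 to 1); they miss things now and then, are a little off and sometimes report something else, mostly with a low value. They report only what shows in the picture. A call takes as long as a camera call. They do not tell look-alikes from the thing itself.
- look_for(camera, thing): "position" ([x, y, z] in mm, in world coordinates, good to about 4 mm: the middle of the surface that is visible of it).
- masks_of(camera, thing): "pixels" (400x640 bool, what is visible of it).
The state is a dict: "time_s": time; "joints": joint angles; "qvel": joint speeds; "effort": joint torques, N m; "tcp_pos": TCP position; "eef_rot": TCP orientation; "force": force on the tool from outside, world axes, zero at the start; "ft_torque": the same for the moment, N m; "gripper_width": opening from 0.0 (shut) to 1.0 (fully open).
Only numpy, scipy, OpenCV 4.12 (cv2) and the standard library are available. Lean on these libraries where they do the work, as an engineer would, in place of code of your own. Each camera call takes 0.05 s, during which the arm holds its last target.

## Task

The ink class is over: put the loose things back with their own kind. Stand the two small ink bottles upright in the free end of the ink caddy, stand the water cup upright on the floor of the cup tray beside the stack, and lay the flat brush flat and lengthwise on the floor of the brush tray beside the other brush. Leave the big glue bottle and the paint jar where they stand.

Things in the scene. Friction and masses are not known exactly. Their poses are not given: they have to be found in the camera images.
- ink_a: small ink bottle, upright: white round body 30 mm across, 44 mm high, shoulder, then a long black round cap 18 mm across from 57 to 90 mm above the underside (collar 20 mm across from 53 to 57). Total height 90 mm, about 45 g. Grip it by the cap. Origin: centre of underside, z up; yaw means nothing. ink_a and ink_b are alike and may change places.
- ink_b: small ink bottle, upright: white round body 30 mm across, 44 mm high, shoulder, then a long black round cap 18 mm across from 57 to 90 mm above the underside (collar 20 mm across from 53 to 57). Total height 90 mm, about 45 g. Grip it by the cap. Origin: centre of underside, z up; yaw means nothing. ink_a and ink_b are alike and may change places.
- cup: empty white plastic water cup, upright, mouth up: tapered, 44 mm across at the foot, 57 mm at the rim, 70 mm high, walls 2.5 mm, about 30 g. Can be gripped from above across its outside (54 mm at 52 mm height). Origin: centre of underside, z up; yaw means nothing.
- brush: flat wash brush lying flat: 153 mm long, 14 mm thick; wooden handle 22 mm wide (x -80 to +8 mm), steel ferrule 24 mm wide (to x +40), dark bristles 23 mm wide (to x +73). Origin: at mid thickness (7 mm above its underside), on the centre line where handle meets ferrule, near the centre of mass (grip there); x along the brush towards the bristles, y across, z up. About 45 g.
- ink_caddy: ink caddy: open clear-plastic box, fixed, 200 mm long (x) by 84 wide (y), walls 3 mm thick, 40 high, inner floor 3 mm above the table. Two stock ink bottles, 90 mm high, are fixed in its -x end at x = -78 and -40 mm, y = 0; from x = -25 to +97 mm it is empty (e.g. spots x = +12 and +65 mm, y = 0). Origin: centre of underside, z up.
- cup_tray: cup tray: shallow blue plastic tray, fixed, 180 mm long (x) by 96 wide (y), walls 3 mm thick, 25 high, inner floor 3 mm above the table. A stack of nested white cups, 109 mm high, 59 across, is fixed in its -x end at x = -50 mm, y = 0; the rest is empty (middle of the free space x = +38 mm, y = 0). Origin: centre of underside, z up.
- brush_tray: brush tray: shallow light-wood tray, fixed, 200 mm long (x) by 146 wide (y), walls 3 mm thick, 25 high, inner floor 3 mm above the table. A stock flat brush, 14 mm thick, is fixed in it lengthwise, covering y = -64 to -40 mm; the rest is empty (middle of the free space x = 0, y = +15 mm). Origin: centre of underside, z up.
- glue: bystander: big white glue bottle with black nozzle cap, 52 mm across, 152 mm high, standing, loose. Not an ink bottle; it stays where it is. Origin: centre of underside.
- jar: bystander: squat grey paint jar with white lid, 66 mm across, 61 mm high, standing, loose. It stays where it is. Origin: centre of underside.
Mind the look-alikes: they are no part of the job. What is shaped like the ink_a but orange or pink is not meant.

How it is judged:
By the outcome, as a careful person would: the job done as asked, in the order asked, and still so for the second after the job is handed in, with the robot touching nothing.
It also fails if it takes over 120 s, if anything falls off the work surface, if the arm or the gripper's body presses on something with over 40 N, if the wrist force passes 120 N, or if a joint passes its speed limit or range.

## Working session

There is one attempt and no reset: what is moved stays moved. The work goes in short steps, Python scripts to look and compute and a tool call to move; the robot and the scene stay as the last step left them, time stands still between calls to the robot, and variables do not carry over. Pictures are saved under pics/ and viewed, and the job is handed in when it is done.

Besides the shell and the picture viewer there is one more tool, called after "Call:" as a command line: name --argument value ..., lists and objects as JSON in quotes. carry_out: Moves the arm, as the interface text tells. Its arguments: {"type":"object","properties":{"plan":{"type":"array"}},"required":["plan"]}

```bash
mkdir -p pics; ls; python3 - <<'E'
from rig import *
import cv2
print(observe())
for n in("scene","top"):
    p,d=read_camera(n); cv2.imwrite(f"pics/{n}0.png",p[:,:,::-1]); 
    import numpy as np; np.savez(f"{n}0.npz",p=p,d=d)
    print(n,camera_info(n))
E
```

```text
pics
{'time_s': 0.0, 'joints': array([ 1.09396827e+00,  4.23835339e-01,  1.63071064e+00, -2.39529840e-05,
        1.08860450e+00, -1.89908456e-02]), 'qvel': array([-0.00065168, -0.00133377, -0.00091686,  0.00043227,  0.00035522,
       -0.00133085]), 'effort': array([-3.36322621e-03, -5.57360137e+01, -2.81748265e+01, -2.61882115e-04,
        7.31950349e-03, -1.14311752e-05]), 'tcp_pos': array([275.97632233, 560.14539493, 230.54102193]), 'eef_rot': array([ 0.59994688, -0.3737856 ,  0.60088543,  0.37320874]), 'force': array([-0.63755156, -0.72066358,  0.5064738 ]), 'ft_torque': array([-0.00500832,  0.04154714,  0.037969  ]), 'gripper_width': 1.0031165929375185}
scene {'camera_matrix': array([[506.49812632,   0.        , 326.52939656],
       [  0.        , 506.49812632, 200.94852437],
       [  0.        ,   0.        ,   1.        ]]), 'distortion': array([0.04079385, 0.        , 0.        , 0.        , 0.        ]), 'camera_from_world': array([[ 4.32254652e-01,  9.01747771e-01, -2.62164626e-03,
        -2.10463623e+02],
       [ 7.21612277e-01, -3.47646870e-01, -5.98679693e-01,
        -3.39402473e+02],
       [-5.40769486e-01,  2.56890270e-01, -8.00984239e-01,
         1.43161463e+03],
       [ 0.00000000e+00,  0.00000000e+00,  0.00000000e+00,
         1.00000000e+00]])}
top {'camera_matrix': array([[394.42422219,   0.        , 322.76965335],
       [  0.        , 394.42422219, 197.92740496],
       [  0.        ,   0.        ,   1.        ]]), 'distortion': array([0.01376028, 0.        , 0.        , 0.        , 0.        ]), 'camera_from_world': array([[-2.85152954e-02, -9.99591036e-01,  2.15368506e-03,
        -2.75700606e+00],
       [-9.85147852e-01,  2.77381776e-02, -1.69452953e-01,
         4.99010229e+02],
       [ 1.69323914e-01, -6.95369923e-03, -9.85535924e-01,
         1.01617926e+03],
       [ 0.00000000e+00,  0.00000000e+00,  0.00000000e+00,
         1.00000000e+00]])}
```

View pics/scene0.png

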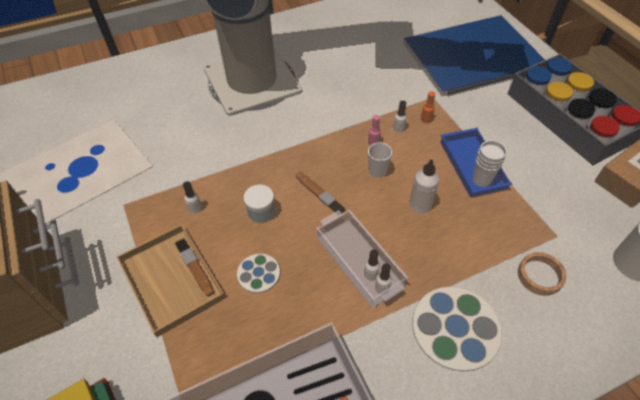

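View pics/top0.png

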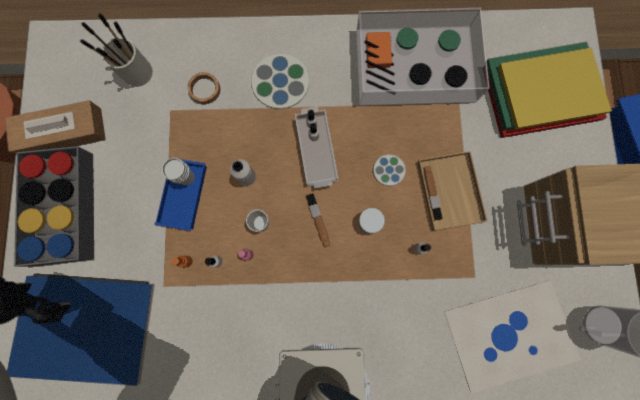

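The scene picture shows ink bottles at about (193,197) and (400,117), with a pink look-alike at (375,130) and an orange one at (428,107). The cup is at (380,160), the brush at (322,192), the caddy at (362,258), the cup tray at (476,162) and the brush tray at (172,278). The top picture shows the same layout, with the inks at (424,248) and (213,261). Next I'll measure and enlarge.

```bash
cat > h.py <<'E'
import numpy as np,cv2
from rig import *
def cloud(n,d):
    i=camera_info(n);K=i["camera_matrix"];D=np.array(i["distortion"])
    v,u=np.mgrid[0:400,0:640]
    q=cv2.undistortPoints(np.stack([u,v],-1).reshape(-1,1,2).astype(float),K,D).reshape(400,640,2)
    c=np.dstack([q[...,0]*d,q[...,1]*d,d])
    M=i["camera_from_world"];R=M[:3,:3];t=M[:3,3]
    w=(c-t)@R
    w[d<=0]=np.nan
    return w
def proj(n,P):
    i=camera_info(n);M=i["camera_from_world"]
    return cv2.projectPoints(np.atleast_2d(P).astype(float),cv2.Rodrigues(M[:3,:3])[0],M[:3,3],i["camera_matrix"],np.array(i["distortion"]))[0][:,0]
E
python3 - <<'E'
from h import *
for n in("scene","top"):
    z=np.load(n+"0.npz");w=cloud(n,z["d"]);np.save(n+"w.npy",w)
    for t in("ink_a","cup","brush","ink_caddy","cup_tray","brush_tray","glue","jar"):
        for r in look_for(n,t):
            print(n,t,round(r["p"],2),np.round(r["position"]),np.round(proj(n,r["position"])[0]))
p=np.load("top0.npz")["p"][:,:,::-1]
a=cv2.resize(p[235:280,165:265],None,fx=8,fy=8,interpolation=2)
b=cv2.resize(p[225:270,380:480],None,fx=8,fy=8,interpolation=2) if 0 else None
b=cv2.resize(np.load("scene0.npz")["p"][170:215,140:240,::-1],None,fx=8,fy=5,interpolation=2)
cv2.imwrite("pics/crop1.png",np.vstack([a,b]))
E
```

```text
scene ink_a 0.82 [ 366. -275.   50.] [191. 197.]
scene ink_a 0.8 [364. 184.  43.] [372. 133.]
scene ink_a 0.73 [353. 267.  44.] [399. 120.]
scene cup 0.85 [449. 155.  51.] [379. 158.]
scene cup 0.31 [651.   0.  19.] [360. 258.]
scene brush 0.59 [456.  -3.  12.] [320. 194.]
scene ink_caddy 0.75 [654.  -2.  20.] [360. 259.]
scene cup_tray 0.71 [562. 357.  16.] [476. 172.]
scene brush_tray 0.76 [ 521. -374.   -2.] [171. 282.]
scene glue 0.67 [583. 185.  79.] [422. 187.]
scene jar 0.59 [ 457. -152.   61.] [257. 204.]
top ink_a 0.71 [340. 269.  46.] [214. 261.]
top ink_a 0.63 [ 362. -262.   48.] [418. 247.]
top ink_a 0.54 [345. 352.  48.] [182. 260.]
top cup 0.96 [453. 163.  26.] [257. 217.]
top cup 0.19 [564. 191. 100.] [241. 171.]
top brush 0.88 [453.   2.  18.] [316. 216.]
top brush 0.5 [ 362. -265.   50.] [419. 247.]
top ink_caddy 0.83 [656.   1.   4.] [315. 146.]
top cup_tray 0.83 [531. 370.   2.] [184. 193.]
top brush_tray 0.66 [ 519. -376.    4.] [451. 190.]
top glue 0.87 [566. 189. 101.] [242. 170.]
top jar 0.78 [ 434. -139.   56.] [370. 220.]
```

View pics/crop1.png

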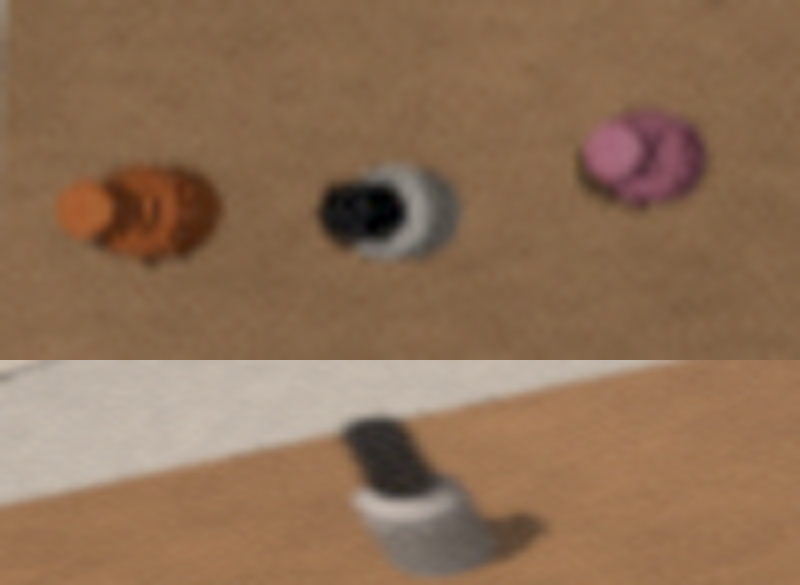

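```bash
python3 - <<'E'
from h import *
for n in("scene","top"):
    w=np.load(n+"w.npy");P=np.load(n+"0.npz")["p"]
    t=w[(np.abs(w[...,2])<15)&(w[...,0]>300)&(w[...,0]<800)&(np.abs(w[...,1])<450)]
    print(n,"table z med",np.median(t[:,2]))
    def reg(c,r,z0,z1): 
        m=(np.hypot(w[...,0]-c[0],w[...,1]-c[1])<r)&(w[...,2]>z0)&(w[...,2]<z1);return w[m],P[m]
    for nm,c in dict(ia=(366,-270),ib=(345,270),cup=(449,158),glue=(575,187),jar=(445,-145),stk1=(640,10),stkc=(580,370)).items():
        for z0,z1 in((8,40),(40,56),(60,86),(86,120)):
            q,_=reg(c,45,z0,z1)
            if len(q)>8: print(n,nm,z0,len(q),np.round(q.min(0)),np.round(q.max(0)),np.round(q.mean(0)))
E
```

```text
scene table z med 2.2725094766249456
scene ia 8 123 [ 362. -289.    8.] [ 395. -259.   40.] [ 374. -274.   25.]
scene ia 40 89 [ 353. -288.   40.] [ 378. -259.   56.] [ 370. -274.   48.]
scene ia 60 65 [ 360. -282.   60.] [ 372. -265.   84.] [ 368. -274.   72.]
scene ia 86 53 [ 354. -282.   86.] [ 372. -265.   95.] [ 364. -274.   91.]
scene ib 8 110 [333. 259.   8.] [359. 287.  40.] [351. 269.  25.]
scene ib 40 67 [330. 259.  40.] [359. 289.  55.] [349. 270.  48.]
scene ib 60 57 [339. 265.  60.] [353. 283.  85.] [348. 272.  73.]
scene ib 86 37 [333. 267.  86.] [352. 283.  96.] [344. 274.  90.]
scene cup 8 222 [419. 131.   8.] [470. 181.  40.] [448. 155.  27.]
scene cup 40 184 [417. 131.  40.] [472. 182.  56.] [443. 157.  48.]
scene cup 60 210 [415. 129.  60.] [473. 185.  76.] [443. 158.  67.]
scene glue 8 187 [561. 169.   8.] [602. 216.  40.] [591. 183.  24.]
scene glue 40 109 [562. 170.  40.] [602. 213.  56.] [591. 183.  48.]
scene glue 60 185 [560. 169.  60.] [603. 215.  86.] [591. 183.  73.]
scene glue 86 368 [553. 170.  86.] [603. 220. 120.] [585. 187. 103.]
scene jar 8 234 [ 428
[... 1777 characters left out ...]
9.] [ 417. -123.   21.]
top jar 40 20 [ 403. -169.   47.] [ 458. -110.   56.] [ 426. -132.   54.]
top jar 60 228 [ 402. -173.   60.] [ 465. -110.   66.] [ 434. -141.   61.]
top stk1 8 55 [603.  -9.   8.] [681.  44.  40.] [664.  15.  29.]
top stk1 40 65 [606.  -6.  40.] [684.  44.  56.] [660.  19.  46.]
top stk1 60 19 [678.  -1.  61.] [683.  13.  84.] [679.   5.  73.]
top stk1 86 17 [678.  -2.  86.] [684.  12.  96.] [681.   6.  91.]
top stkc 8 104 [551. 335.   8.] [623. 412.  39.] [586. 355.  23.]
top stkc 40 27 [550. 337.  40.] [589. 365.  55.] [564. 345.  48.]
top stkc 60 87 [547. 333.  60.] [597. 375.  86.] [564. 345.  76.]
top stkc 86 443 [546. 335.  87.] [604. 391. 111.] [576. 364.  98.]
```

Enlarged crop, top row: the orange bottle (182,262), white bottle with black cap (213,261) and pink bottle (245,254). The white one fits ink, and the bottom crop shows the other white, black-capped bottle at scene (193,197). Now the trays and brush.

```bash
python3 - <<'E'
from h import *
out={}
for n in("scene","top"):
    read_camera(n)
    w=np.load(n+"w.npy")
    for t in("ink_caddy","cup_tray","brush_tray","brush"):
        m=masks_of(n,t)
        if not m: print(n,t,"none");continue
        for mm in m[:2]:
            k=mm["pixels"];q=w[k];q=q[np.isfinite(q[:,0])]
            q=q[(q[:,2]>-5)&(q[:,2]<60)]
            r=cv2.minAreaRect(q[:,:2].astype(np.float32))
            print(n,t,round(mm["p"],2),k.sum(),np.round(np.array(r[0])),np.round(r[1]),round(r[2],1), "z",np.round(np.percentile(q[:,2],[10,50,90])))
            if mm is m[0]: np.save(f"m_{n}_{t}.npy",k)
p=np.load("top0.npz")["p"][:,:,::-1]
cr=lambda y,x:cv2.resize(p[y:y+100,x:x+130],None,fx=3,fy=3,interpolation=2)
cv2.imwrite("pics/crop2.png",np.vstack([np.hstack([cr(100,255),cr(150,390)]),np.hstack([cr(145,145),cr(180,255)])]))
E
```

```text
scene ink_caddy 0.9 4444 [645.  -2.] [245. 104.] 2.4 z [ 3. 16. 42.]
scene ink_caddy 0.5 1021 [ 428. -138.] [71. 87.] 80.0 z [ 5. 31. 57.]
scene cup_tray 0.79 3101 [529. 374.] [102. 193.] 79.1 z [ 3.  9. 29.]
scene brush_tray 0.83 6727 [ 509. -372.] [227. 150.] 8.9 z [ 2.  5. 20.]
scene brush 0.93 595 [450.  -0.] [173.  36.] 11.1 z [ 8. 14. 18.]
top ink_caddy 0.9 2379 [650.   0.] [238.  87.] 8.6 z [-0.  3. 40.]
top cup_tray 0.67 2654 [530. 374.] [100. 195.] 79.0 z [-0.  3. 24.]
top brush_tray 0.96 4114 [ 520. -379.] [207. 162.] 8.1 z [-0.  3. 18.]
top brush none
```

View pics/crop2.png

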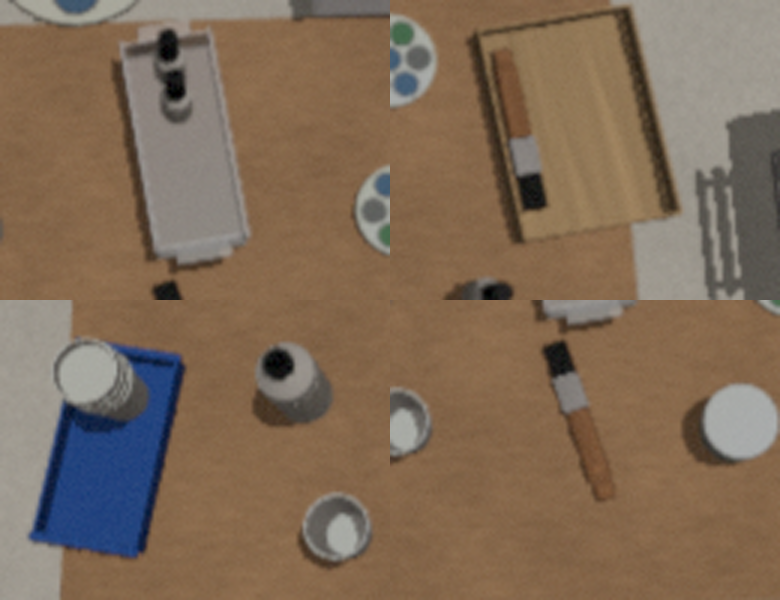

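The crop shows the caddy's stock bottles at the far end (top 306–314, 115–131) with the near end free. The cup tray's stack is at the far end. The brush tray's stock brush lies along its left (+y world) side. The loose brush has its bristles pointing away from the robot.

```bash
cat >> h.py <<'E'
def ray(n,uv,z):
    i=camera_info(n);M=i["camera_from_world"];R=M[:3,:3];t=M[:3,3]
    q=cv2.undistortPoints(np.array(uv,float).reshape(-1,1,2),i["camera_matrix"],np.array(i["distortion"]))[:,0]
    d=np.c_[q,np.ones(len(q))]@R;c=-t@R
    return c+d*((z-c[2])/d[:,2])[:,None]
E
python3 - <<'E'
from h import *
w=np.load("topw.npy");ws=np.load("scenew.npy")
for nm,c,z in(("caddy",[(295,113.3),(325.7,111.3),(337.7,180),(306.7,185.3)],40),("btray",[(418,162),(470,152.7),(486.7,220.7),(433.3,230.7)],25),("ctray",[(206,163.3),(191,230),(155,224.3)],25),("brush",[(310.7,195),(327.3,245.7)],12)):
    P=ray("top",c,z)[:,:2];e=np.diff(P,axis=0)
    print(nm,np.round(P).tolist(),"c",np.round(P.mean(0)),"len",np.round(np.hypot(*e.T)),"ang",np.round(np.degrees(np.arctan2(e[:,1],e[:,0])),1))
# brush via depth
for n,W in(("top",w),("scene",ws)):
    off=2.3 if n=="scene" else 0
    m=(W[...,2]-off>7)&(W[...,2]<25)&(abs(W[...,0]-460)<100)&(abs(W[...,1]-0)<40)&(W[...,0]<545)
    q=W[m][:,:2].astype(np.float32);r=cv2.minAreaRect(q);print(n,"brush",len(q),r)
    # rims
    for nm,c,z0,z1 in(("caddy",(650,0),33,46),("btray",(520,-378),19,30),("ctray",(530,374),19,30)):
        m=(abs(W[...,2]-off-(z0+z1)/2)<(z1-z0)/2)&(abs(W[...,0]-c[0])<125)&(abs(W[...,1]-c[1])<115)
        q=W[m][:,:2].astype(np.float32);r=cv2.minAreaRect(q);print(n,nm,len(q),np.round(r[0]),np.round(r[1]),round(r[2],1))
    for nm,c,r0,z0 in(("st1",(735,13),20,84),("st2",(700,8),16,84),("stack",(580,363),45,100)):
        m=(W[...,2]>z0)&(np.hypot(W[...,0]-c[0],W[...,1]-c[1])<r0)
        q=W[m]; print(n,nm,len(q),np.round(q.min(0)),np.round(q.max(0)))
# overlay
E
```

```text
caddy [[741.0, 54.0], [744.0, -32.0], [547.0, -59.0], [535.0, 26.0]] c [642.  -3.] len [ 86. 199.  85.] ang [ -87.6 -172.3   98.3]
btray [[595.0, -284.0], [618.0, -430.0], [427.0, -457.0], [404.0, -312.0]] c [ 511. -371.] len [148. 193. 148.] ang [ -81.3 -171.8   99. ]
ctray [[608.0, 303.0], [424.0, 339.0], [443.0, 436.0]] c [492. 359.] len [187.  99.] ang [168.9  79.4]
brush [[513.0, 16.0], [373.0, -26.0]] c [443.  -5.] len [147.] ang [-163.5]
top brush 448 ((457.5473327636719, 2.2028846740722656), (176.4076385498047, 29.236713409423828), 14.078693389892578)
top caddy 552 [647.  -1.] [230.  88.] 8.4
top btray 381 [ 517. -373.] [201. 150.] 8.2
top ctray 388 [528. 373.] [ 98. 190.] 79.0
top st1 38 [715.   3.  84.] [732.  19.  95.]
top st2 19 [686.  -2.  88.] [715.  12.  96.]
top stack 112 [548. 335. 100.] [604. 391. 111.]
scene brush 517 ((449.4566650390625, -1.247467041015625), (153.4564666748047, 26.127538681030273), 17.56606101989746)
scene caddy 1104 [649.  -1.] [232.  90.] 7.9
scene btray 664 [ 519. -372.] [205. 147.] 8.7
scene ctray 535 [529. 373.] [101. 194.] 78.8
scene st1 78 [719.   1.  84.] [737.  19.  97.]
scene st2 62 [685.  -4.  84.] [699.  13.  98.]
scene stack 244 [551. 335. 100.] [607. 392. 114.]
```

```bash
cat >> h.py <<'E'
from scipy.spatial.transform import Rotation as Ro
def go(target,jaw=None):
    """print tool-frame delta to reach world TCP target with tool down and jaw axis at azimuth jaw(deg)"""
    s=observe();q=s["eef_rot"];R=Ro.from_quat(np.r_[q[1:],q[0]]);M=R.as_matrix()
    if jaw is None: jaw=np.degrees(np.arctan2(M[1,2],M[0,2]))
    a=np.radians(jaw);best=None
    for k in(0,np.pi):
        z=np.array([np.cos(a+k),np.sin(a+k),0]);x=np.array([0,0,-1.]);T=np.c_[x,np.cross(z,x),z]
        rv=Ro.from_matrix(M.T@T).as_rotvec()
        if best is None or np.linalg.norm(rv)<np.linalg.norm(best[0]): best=(rv,T)
    d=np.array(target)-s["tcp_pos"]
    print("t",round(s["time_s"],2),"tcp",np.round(s["tcp_pos"],1),"jaw",round(float(np.degrees(np.arctan2(M[1,2],M[0,2]))),1),"j",np.round(s["joints"],2),"grip",round(float(s["gripper_width"]),3),"F",np.round(s["force"],1))
    print("first rotvec",np.round(best[0],3),"then shift in new frame",np.round(best[1].T@d,1)," in present frame",np.round(M.T@d,1))
E
cat > ov.py <<'E'
from h import *
def rect(c,ang,L,W,z,off=(0,0)):
    a=np.radians(ang);X=np.array([np.cos(a),np.sin(a)]);Y=np.array([-X[1],X[0]])
    return np.array([[*(np.array(c)+X*(sx*L/2+off[0])+Y*(sy*W/2+off[1])),z] for sx,sy in((1,1),(1,-1),(-1,-1),(-1,1))])
def circ(c,r,z): 
    t=np.linspace(0,2*np.pi,40);return np.c_[c[0]+r*np.cos(t),c[1]+r*np.sin(t),0*t+z]
E
python3 - <<'E'
from ov import *
S=[rect((648,-1),188.2,200,84,40),rect((518,-372.5),188.4,200,146,25),rect((528.5,373),169,180,96,25),
 rect((450,-2),16.8,153,24,14),circ((342,274),9,90),circ((342,274),15,0),circ((362,-274),9,90),circ((362,-274),15,0),circ((443,157),28.5,70),circ((443,157),22,0)]
ims=[]
for n,(y,x,h,w_) in(("top",(100,150,180,340)),("scene",(90,110,220,420))):
    p=np.load(n+"0.npz")["p"][:,:,::-1];k=2 if n=="top" else 1.9
    f=2.2 if n=="top" else 1.85
    im=cv2.resize(p[y:y+h,x:x+w_],None,fx=f,fy=f,interpolation=2)
    for s in S:
        q=((proj(n,s)-[x,y]+.5)*f).astype(np.int32);cv2.polylines(im,[q],True,(0,255,0),1)
    cv2.imwrite(f"pics/ov_{n}.png",im)
go((342,274,200),98)
E
```

```text
t 1.4 tcp [276.2 560.6 231.3] jaw 63.8 j [ 1.09  0.42  1.63  0.    1.09 -0.02] grip 0.998 F [ 0.5  0.4 -0.7]
first rotvec [-0.597 -0.    -0.   ] then shift in new frame [  31.3  -25.3 -293. ]  in present frame [  31.3 -185.7 -228. ]
```

View pics/ov_top.png

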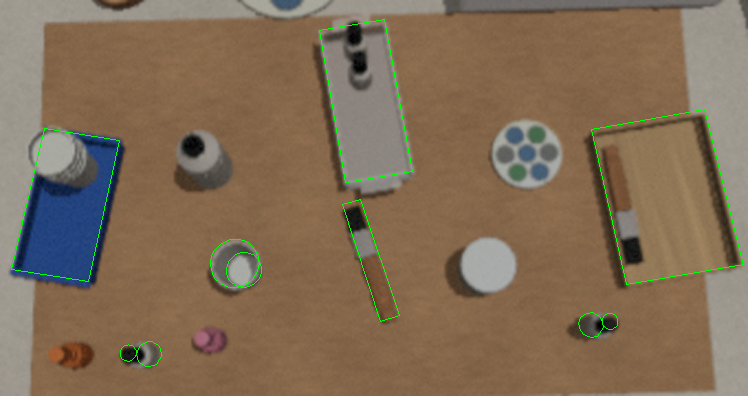

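View pics/ov_scene.png

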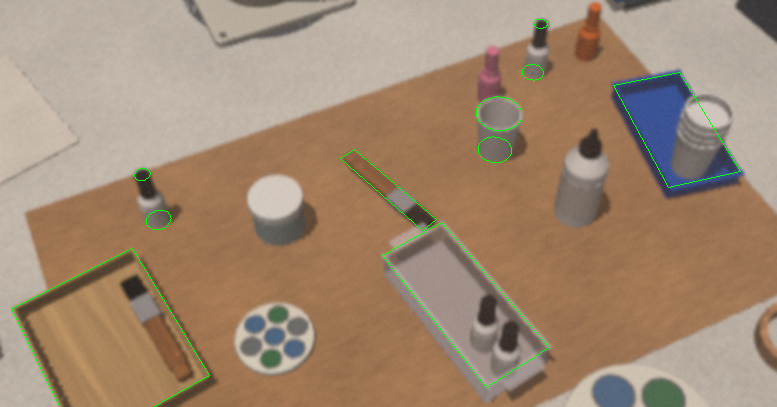

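Overlays agree with the rims, caps and brush to within about 2 mm. Starting with the ink at (342,274).

Call:
carry_out --plan '[[[0.6,0,0,0,-0.12,0,0],[0.6,0,0,0,-0.12,0,0],[0.6,0,0,0,-0.12,0,0],[0.6,0,0,0,-0.12,0,0],[0.6,0,0,0,-0.117,0,0],[0.6,5,-4,-40,0,0,0],[0.6,5,-4,-40,0,0,0],[0.6,5,-4,-40,0,0,0],[0.6,5,-4,-40,0,0,0],[0.6,5,-4,-40,0,0,0]]]'

```text
time_s: 2.4
tcp_pos: [323.9, 363.9, 206.3]
eef_rot: [-0.464, 0.534, -0.464, -0.534]
force: [1.0, 0.6, 0.3]
gripper_width: 0.604
```

Call:
carry_out --plan '[[[0.6,0,-2,-40,0,0,0],[0.6,0,-2,-40,0,0,0],[0.6,0,-1,-13,0,0,0],[0.6,0,0,0,0,0,0],[0.6,0,0,0,0,0,0],[0.6,0,0,0,0,0,0],[0.6,0,0,0,0,0,0],[0.6,0,0,0,0,0,0],[0.6,0,0,0,0,0,0],[0.6,0,0,0,0,0,0]]]'

```text
time_s: 3.4
tcp_pos: [341.5, 274.2, 206.3]
eef_rot: [0.464, -0.534, 0.464, 0.534]
force: [0.2, -0.7, -0.3]
gripper_width: 0.605
```

```bash
python3 -c "
from h import *
go((342,274,54),98)"
```

```text
t 3.4 tcp [341.5 274.2 206.3] jaw 98.0 j [ 0.65  0.18  2.05  0.    0.91 -1.06] grip 0.605 F [ 0.2 -0.7 -0.3]
first rotvec [ 0. -0. -0.] then shift in new frame [152.3  -0.5  -0.3]  in present frame [152.3  -0.5  -0.2]
```

Call:
carry_out --plan '[[[0.6,35,0,0,0,0,0],[0.6,35,0,0,0,0,0],[0.6,30,0,0,0,0,0],[0.6,20,0,0,0,0,0],[0.6,15,0,0,0,0,0],[0.6,10,0,0,0,0,0],[0.6,7,0,0,0,0,0],[0.6,0,0,0,0,0,0],[0.0,0,0,0,0,0,0],[0.0,0,0,0,0,0,0]]]'

```text
time_s: 4.4
tcp_pos: [342.0, 274.3, 55.0]
eef_rot: [-0.464, 0.534, -0.464, -0.533]
force: [0.0, 1.0, 0.9]
gripper_width: 0.268
```

Call:
carry_out --plan '[[[0,0,0,0,0,0,0],[0,0,0,0,0,0,0],[0,0,0,0,0,0,0],[0,0,0,0,0,0,0],[0,0,0,0,0,0,0],[0,-10,0,0,0,0,0],[0,-20,0,0,0,0,0],[0,-30,0,0,0,0,0],[0,-40,0,0,0,0,0],[0,-40,0,0,0,0,0]]]'

```text
time_s: 5.4
tcp_pos: [341.0, 273.5, 196.0]
eef_rot: [0.464, -0.533, 0.464, 0.534]
force: [1.4, -0.9, -0.4]
gripper_width: 0.193
```

```bash
python3 -c "
from h import *
go((584,-10,200),98.2)
p,d=read_camera('scene');cv2.imwrite('pics/g1.png',p[:,:,::-1])"
```

```text
t 5.4 tcp [341.  273.5 196. ] jaw 98.0 j [ 0.65  0.2   2.06  0.    0.89 -1.06] grip 0.193 F [ 1.4 -0.9 -0.4]
first rotvec [-0.004 -0.    -0.001] then shift in new frame [  -4.  -200.1 -315.2]  in present frame [  -4.  -201.4 -314.4]
```

View pics/g1.png

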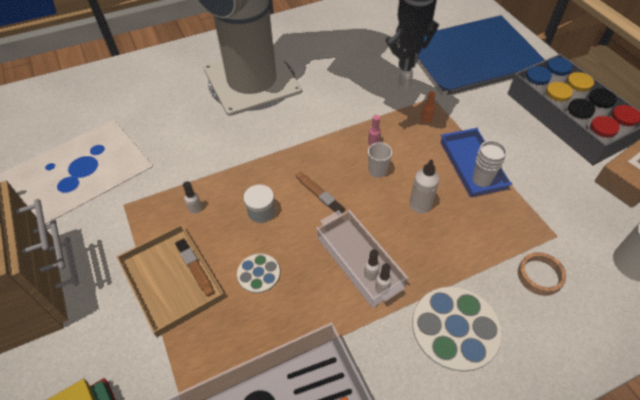

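The ink is gripped and lifted (scene 406,78). Carrying it to the inner caddy spot at (636,-3).

Call:
carry_out --plan '[[[0,0,-25.4,-31.5,0,0,0],[0,0,-25.4,-31.5,0,0,0],[0,0,-25.4,-31.5,0,0,0],[0,0,-25.4,-31.5,0,0,0],[0,0,-25.4,-31.5,0,0,0],[0,0,-25.4,-31.5,0,0,0],[0,0,-25.4,-31.5,0,0,0],[0,0,-25.4,-31.5,0,0,0],[0,0,-25.4,-31.5,0,0,0],[0,0,-25.4,-31.5,0,0,0]]]'

```text
time_s: 6.45
tcp_pos: [637.6, -4.1, 194.6]
eef_rot: [0.464, -0.533, 0.464, 0.534]
force: [1.0, 0.4, 0.3]
gripper_width: 0.196
```

```bash
python3 -c "
from h import *
go((636,-3,58.5),98.2)"
```

```text
t 6.45 tcp [637.6  -4.1 194.6] jaw 98.0 j [-0.03  0.48  1.63  0.    1.03 -1.73] grip 0.196 F [1.  0.4 0.3]
first rotvec [-0.004  0.    -0.   ] then shift in new frame [136.1   1.4   1.3]  in present frame [136.1   1.4   1.3]
```

Call:
carry_out --plan '[[[0,20,1,1,0,0,0],[0,35,0,0,0,0,0],[0,30,0,0,0,0,0],[0,20,0,0,0,0,0],[0,13,0,0,0,0,0],[0,8,0,0,0,0,0],[0,5,0,0,0,0,0],[0,4,0,0,0,0,0],[0,0,0,0,0,0,0],[0,0,0,0,0,0,0]]]'

```text
time_s: 7.45
tcp_pos: [636.2, -1.9, 60.0]
eef_rot: [-0.464, 0.534, -0.464, -0.533]
force: [-0.3, -0.5, -1.1]
gripper_width: 0.196
```

```bash
python3 -c "
from h import *
go((636,-3,57.5),98.2)
p,d=read_camera('scene');cv2.imwrite('pics/g2.png',cv2.resize(p[150:320,280:450,::-1],None,fx=3,fy=3))"
```

```text
t 7.45 tcp [636.2  -1.9  60. ] jaw 98.0 j [-0.02  0.66  1.69  0.    0.79 -1.73] grip 0.196 F [-0.3 -0.5 -1.1]
first rotvec [-0.004 -0.     0.001] then shift in new frame [ 2.5  0.3 -1.1]  in present frame [ 2.5  0.3 -1.1]
```

View pics/g2.png

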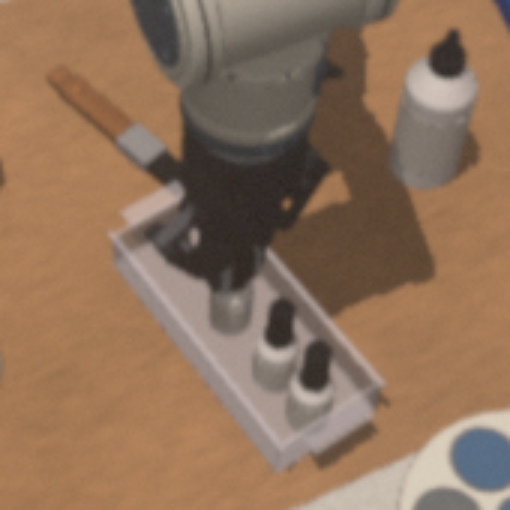

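The bottle hangs inside the caddy next to the stock bottles (crop 232,305). I'll lower it the last 2 mm, open partway and rise.

Call:
carry_out --plan '[[[0,1.5,0,-1,0,0,0],[0,1,0,0,0,0,0],[0,0,0,0,0,0,0],[0,0,0,0,0,0,0],[0.45,0,0,0,0,0,0],[0.45,0,0,0,0,0,0],[0.45,0,0,0,0,0,0],[0.45,0,0,0,0,0,0],[0.45,0,0,0,0,0,0],[0.45,0,0,0,0,0,0]]]'

```text
time_s: 8.5
tcp_pos: [635.9, -2.9, 56.7]
eef_rot: [0.464, -0.534, 0.464, 0.534]
force: [-0.4, 0.0, -0.7]
gripper_width: 0.446
```

Call:
carry_out --plan '[[[0.45,-10,0,0,0,0,0],[0.45,-20,0,0,0,0,0],[0.45,-40,0,0,0,0,0],[0.45,-40,0,0,0,0,0],[0.5,-30,0,0,0,0,0],[0.5,0,38,-25,0,0,0],[0.5,0,38,-25,0,0,0],[0.5,0,38,-25,0,0,0],[0.5,0,38,-25,0,0,0],[0.5,0,38,-25,0,0,0]]]'

```text
time_s: 9.5
tcp_pos: [463.8, -153.9, 197.7]
eef_rot: [-0.464, 0.534, -0.464, -0.533]
force: [0.3, -1.1, -0.4]
gripper_width: 0.503
```

```bash
python3 -c "
from h import *
go((361.5,-274,54),98)
p,d=read_camera('top');cv2.imwrite('pics/g3.png',p[:,:,::-1])
p,d=read_camera('scene');cv2.imwrite('pics/g4.png',cv2.resize(p[150:320,280:450,::-1],None,fx=3,fy=3))"
```

```text
t 9.5 tcp [ 463.8 -153.9  197.7] jaw 98.0 j [-0.34  0.27  1.95 -0.    0.92 -2.06] grip 0.503 F [ 0.3 -1.1 -0.4]
first rotvec [ 0.    -0.001  0.001] then shift in new frame [ 143.7  118.  -104.7]  in present frame [ 143.6  118.1 -104.6]
```

View pics/g4.png

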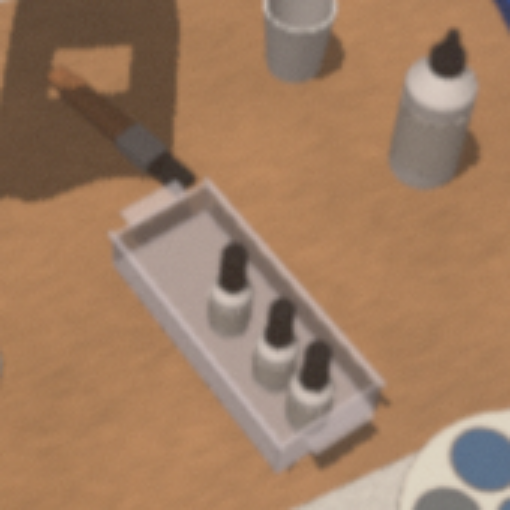

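The first ink stands upright in the caddy (crop 230,290). On to the second ink.

Call:
carry_out --plan '[[[0.5,0,30,-26,0,0,0],[0.5,0,30,-26,0,0,0],[0.5,0,30,-26,0,0,0],[0.5,0,28,-26.5,0,0,0],[0.5,0,0,0,0,0,0],[0.5,0,0,0,0,0,0],[0.5,20,0,0,0,0,0],[0.5,20,0,0,0,0,0],[0.5,10,0,0,0,0,0],[0.5,0,0,0,0,0,0]]]'

```text
time_s: 10.6
tcp_pos: [362.7, -271.7, 145.9]
eef_rot: [0.464, -0.533, 0.464, 0.535]
force: [-0.3, 0.6, -0.1]
gripper_width: 0.499
```

```bash
python3 -c "
from h import *
go((361.5,-274,54),98)"
```

```text
t 10.6 tcp [ 362.7 -271.7  145.9] jaw 98.1 j [-0.67  0.31  2.06  0.    0.77 -2.38] grip 0.499 F [-0.3  0.6 -0.1]
first rotvec [ 0.001  0.002 -0.002] then shift in new frame [91.9  1.5 -2.1]  in present frame [91.8  1.4 -2.3]
```

Call:
carry_out --plan '[[[0.5,20,1,-2,0,0,0],[0.5,25,0,0,0,0,0],[0.5,20,0,0,0,0,0],[0.5,14,0,0,0,0,0],[0.5,8,0,0,0,0,0],[0.5,5,0,0,0,0,0],[0.5,0,0,0,0,0,0],[0,0,0,0,0,0,0],[0,0,0,0,0,0,0],[0,0,0,0,0,0,0]]]'

```text
time_s: 11.6
tcp_pos: [362.4, -275.3, 55.6]
eef_rot: [-0.464, 0.534, -0.464, -0.533]
force: [0.1, 1.0, 6.3]
gripper_width: 0.195
```

Call:
carry_out --plan '[[[0,0,0,0,0,0,0],[0,0,0,0,0,0,0],[0,0,0,0,0,0,0],[0,0,0,0,0,0,0],[0,-10,0,0,0,0,0],[0,-20,0,0,0,0,0],[0,-30,0,0,0,0,0],[0,-40,0,0,0,0,0],[0,-40,0,0,0,0,0],[0,0,0,0,0,0,0]]]'

```text
time_s: 12.6
tcp_pos: [364.4, -277.1, 200.2]
eef_rot: [-0.464, 0.537, -0.464, -0.53]
force: [0.5, -0.5, -0.8]
gripper_width: 0.195
```

```bash
python3 -c "
from h import *
go((584,-10,58),98.2)
p,d=read_camera('scene');cv2.imwrite('pics/g5.png',p[:,:,::-1])"
```

```text
t 12.6 tcp [ 364.4 -277.1  200.2] jaw 98.0 j [-0.68  0.22  2.02 -0.    0.89 -2.39] grip 0.195 F [ 0.5 -0.5 -0.8]
first rotvec [-0.004 -0.007  0.007] then shift in new frame [ 142.2 -255.4  233. ]  in present frame [ 142.2 -253.5  235.1]
```

View pics/g5.png

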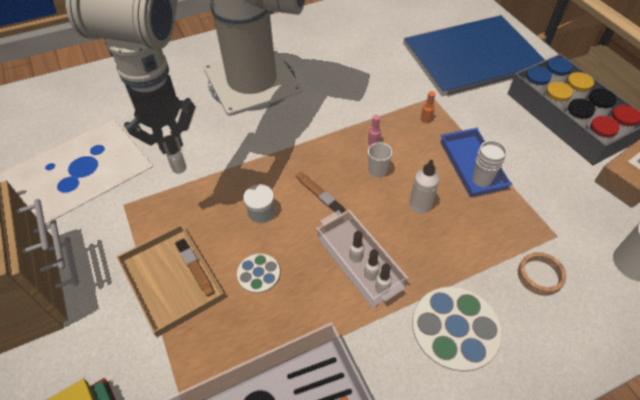

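Call:
carry_out --plan '[[[0,0,-25.4,23.3,0,-0.007,0.007],[0,0,-25.4,23.3,0,0,0],[0,0,-25.4,23.3,0,0,0],[0,0,-25.4,23.3,0,0,0],[0,0,-25.4,23.3,0,0,0],[0,0,-25.4,23.3,0,0,0],[0,0,-25.4,23.3,0,0,0],[0,0,-25.4,23.3,0,0,0],[0,0,-25.4,23.3,0,0,0],[0,0,-25.4,23.3,0,0,0]]]'

```text
time_s: 13.65
tcp_pos: [580.9, -7.8, 193.3]
eef_rot: [0.463, -0.529, 0.465, 0.538]
force: [0.8, -0.3, 0.4]
gripper_width: 0.195
```

```bash
python3 -c "
from h import *
go((584,-10,59),98.2)"
```

```text
t 13.65 tcp [580.9  -7.8 193.3] jaw 98.0 j [-0.04  0.41  1.75  0.01  0.99 -1.75] grip 0.195 F [ 0.8 -0.3  0.4]
first rotvec [-0.004  0.007 -0.01 ] then shift in new frame [134.3  -2.7  -2.6]  in present frame [134.2  -4.   -3.6]
```

Call:
carry_out --plan '[[[0,0,-2.7,-2.6,-0.004,0.007,-0.009],[0,0,0,0,0,0,0],[0,35,0,0,0,0,0],[0,35,0,0,0,0,0],[0,25,0,0,0,0,0],[0,18,0,0,0,0,0],[0,10,0,0,0,0,0],[0,6,0,0,0,0,0],[0,4,0,0,0,0,0],[0,0,0,0,0,0,0]]]'

```text
time_s: 14.65
tcp_pos: [584.6, -11.5, 61.9]
eef_rot: [-0.464, 0.535, -0.462, -0.534]
force: [0.3, -0.3, -0.3]
gripper_width: 0.194
```

```bash
python3 -c "
from h import *
go((584,-10,58),98.2)
p,d=read_camera('scene');cv2.imwrite('pics/g6.png',cv2.resize(p[150:320,280:450,::-1],None,fx=3,fy=3))"
```

```text
t 14.65 tcp [584.6 -11.5  61.9] jaw 98.2 j [-0.04  0.6   1.81  0.    0.73 -1.75] grip 0.194 F [ 0.3 -0.3 -0.3]
first rotvec [-0.    -0.     0.002] then shift in new frame [3.9 0.3 1.5]  in present frame [3.9 0.3 1.5]
```

View pics/g6.png

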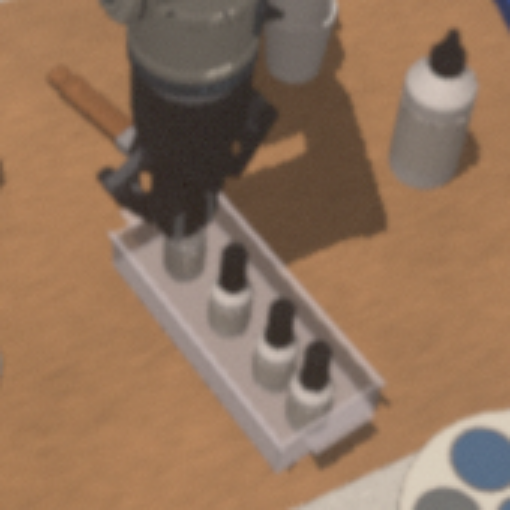

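Call:
carry_out --plan '[[[0,1.5,0,1,0,0,0],[0,1,0,0,0,0,0],[0,0,0,0,0,0,0],[0,0,0,0,0,0,0],[0,0,0,0,0,0,0],[0,0,0,0,0,0,0],[0,0,0,0,0,0,0],[0,0,0,0,0,0,0],[0,0,0,0,0,0,0],[0,0,0,0,0,0,0]]]'

```text
time_s: 15.7
tcp_pos: [584.4, -10.2, 59.1]
eef_rot: [-0.463, 0.535, -0.462, -0.534]
force: [-0.2, 0.3, 0.6]
gripper_width: 0.197
```

Call:
carry_out --plan '[[[0,1,0,0,0,0,0],[0,0,0,0,0,0,0],[0,0,0,0,0,0,0],[0.45,0,0,0,0,0,0],[0.45,0,0,0,0,0,0],[0.45,0,0,0,0,0,0],[0.45,0,0,0,0,0,0],[0.45,0,0,0,0,0,0],[0.45,-10,0,0,0,0,0],[0.45,-20,0,0,0,0,0]]]'

```text
time_s: 16.7
tcp_pos: [583.2, -10.2, 87.6]
eef_rot: [0.463, -0.534, 0.463, 0.535]
force: [0.6, -0.0, 0.1]
gripper_width: 0.449
```

Call:
carry_out --plan '[[[0.5,-40,0,0,0,0,0],[0.5,-40,0,0,0,0,0],[0.6,-30,0,0,0,0,0],[0.8,-10,0,0,-0.11,0,0],[1,0,0,0,-0.11,0,0],[1,0,0,0,-0.115,0,0],[1,0,0,0,0,0,0],[1,0,0,0,0,0,0],[1,0,0,0,0,0,0],[1,0,0,0,0,0,0]]]'

```text
time_s: 17.7
tcp_pos: [584.0, -10.3, 208.1]
eef_rot: [-0.368, 0.604, -0.367, -0.603]
force: [0.2, 0.2, -0.3]
gripper_width: 1.002
```

```bash
python3 -c "
from h import *
go((443,157,200),79)
p,d=read_camera('scene');cv2.imwrite('pics/g7.png',p[:,:,::-1])
p,d=read_camera('top')"
```

```text
t 17.7 tcp [584.  -10.3 208.1] jaw 117.3 j [-0.04  0.39  1.74  0.    1.01 -2.09] grip 1.002 F [ 0.2  0.2 -0.3]
first rotvec [0.669 0.    0.002] then shift in new frame [  8.1 170.3 137.3]  in present frame [  7.9  48.5 213.3]
```

View pics/g7.png

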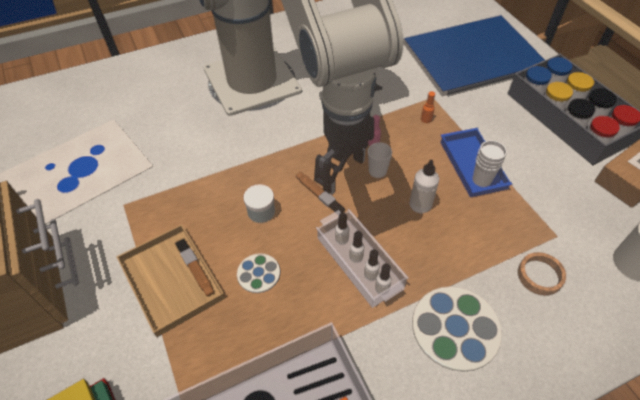

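Both inks stand in the caddy (scene 342,225 and 356,243). I turned the wrist the wrong way, so I'll turn it back and go to the cup.

Call:
carry_out --plan '[[[1,0,0,0,0.11,0,0],[1,0,0,0,0.11,0,0],[1,0,0,0,0.11,0,0],[1,0,0,0,0.11,0,0],[1,0,0,0,0.11,0,0],[1,0,0,0,0.119,0,0],[1,0,28.5,23,0,0,0],[1,0,28.5,23,0,0,0],[1,0,28.5,23,0,0,0],[1,0,28.5,23,0,0,0]]]'

```text
time_s: 18.8
tcp_pos: [488.6, 102.5, 207.9]
eef_rot: [0.546, -0.45, 0.545, 0.449]
force: [0.5, 0.2, -1.1]
gripper_width: 0.996
```

Call:
carry_out --plan '[[[1,0,28,22.5,0,0,0],[1,0,28,22.5,0,0,0],[1,10,0,0,0,0,0],[1,20,0,0,0,0,0],[1,20,0,0,0,0,0],[1,20,0,0,0,0,0],[1,0,0,0,0,0,0],[1,0,0,0,0,0,0],[1,0,0,0,0,0,0],[1,0,0,0,0,0,0]]]'

```text
time_s: 19.8
tcp_pos: [444.1, 156.6, 138.9]
eef_rot: [0.547, -0.451, 0.544, 0.449]
force: [0.4, 0.6, -1.0]
gripper_width: 0.998
```

```bash
python3 -c "
from h import *
go((443,157,32),79)
p,d=read_camera('scene');cv2.imwrite('pics/g8.png',cv2.resize(p[50:250,270:470,::-1],None,fx=3,fy=3))"
```

```text
t 19.8 tcp [444.1 156.6 138.9] jaw 79.1 j [ 0.31  0.34  2.03 -0.    0.76 -1.07] grip 0.998 F [ 0.4  0.6 -1. ]
first rotvec [0.001 0.002 0.004] then shift in new frame [106.9   1.1   0.2]  in present frame [106.8   1.5   0. ]
```

View pics/g8.png

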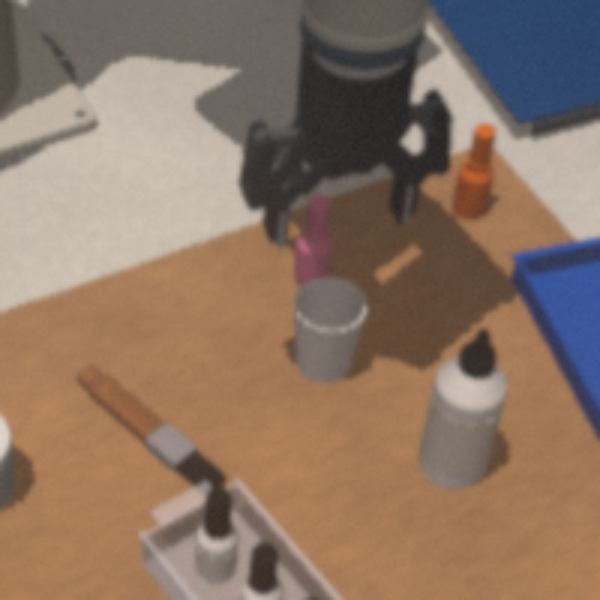

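Call:
carry_out --plan '[[[1,25,1,0,0,0,0],[1,25,0,0,0,0,0],[1,20,0,0,0,0,0],[1,15,0,0,0,0,0],[1,12,0,0,0,0,0],[1,7,0,0,0,0,0],[1,4,0,0,0,0,0],[1,0,0,0,0,0,0],[0.5,0,0,0,0,0,0],[0.5,0,0,0,0,0,0]]]'

```text
time_s: 20.85
tcp_pos: [442.9, 156.9, 30.4]
eef_rot: [0.546, -0.451, 0.544, 0.45]
force: [0.4, 0.3, 0.7]
gripper_width: 0.692
```

Call:
carry_out --plan '[[[0.5,0,0,0,0,0,0],[0.5,0,0,0,0,0,0],[0.5,0,0,0,0,0,0],[0.5,0,0,0,0,0,0],[0.5,0,0,0,0,0,0],[0.5,0,0,0,0,0,0],[0.5,0,0,0,0,0,0],[0.5,0,0,0,0,0,0],[0.5,0,0,0,0,0,0],[0.5,0,0,0,0,0,0]]]'

```text
time_s: 21.85
tcp_pos: [443.1, 156.9, 30.9]
eef_rot: [0.546, -0.451, 0.544, 0.45]
force: [-0.3, -0.4, 8.1]
gripper_width: 0.635
```

Call:
carry_out --plan '[[[0.4,-10,0,0,0,0,0],[0.4,-20,0,0,0,0,0],[0.4,-30,0,0,0,0,0],[0.4,-30,0,0,0,0,0],[0.4,-30,0,0,0,0,0],[0.4,0,0,0,0,0,0],[0.4,0,0,0,0,0,0],[0.4,0,0,0,0,0,0],[0.4,0,0,0,0,0,0],[0.4,0,0,0,0,0,0]]]'

```text
time_s: 22.85
tcp_pos: [441.6, 156.5, 149.0]
eef_rot: [0.545, -0.45, 0.545, 0.45]
force: [-0.2, -0.6, -0.6]
gripper_width: 0.635
```

```bash
python3 -c "
from h import *
go((491,380,37),79)
p,d=read_camera('scene');cv2.imwrite('pics/g9.png',cv2.resize(p[50:250,270:470,::-1],None,fx=3,fy=3))"
```

```text
t 22.85 tcp [441.6 156.5 149. ] jaw 79.1 j [ 0.32  0.32  2.03 -0.    0.79 -1.06] grip 0.635 F [-0.2 -0.6 -0.6]
first rotvec [ 0.001 -0.     0.   ] then shift in new frame [112.   -5.8 228.8]  in present frame [111.9  -6.1 228.9]
```

View pics/g9.png

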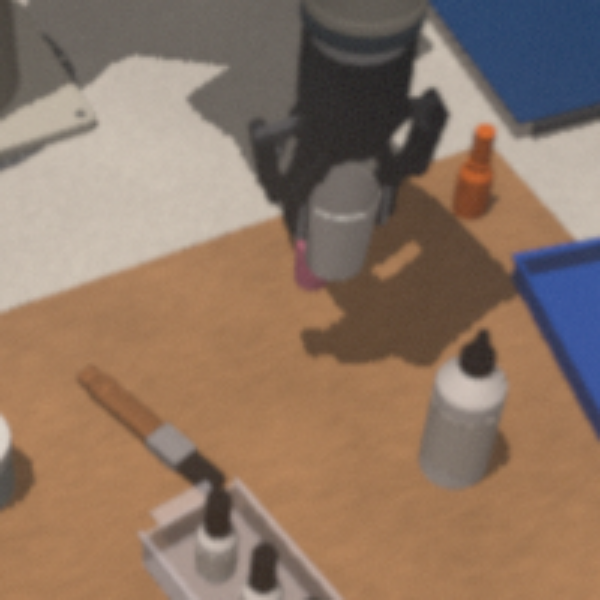

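The cup is held upright (crop 340,220). Carrying it to the tray.

Call:
carry_out --plan '[[[0.4,0,-1,38,0,0,0],[0.4,0,-1,38,0,0,0],[0.4,0,-1,38,0,0,0],[0.4,0,-1,38,0,0,0],[0.4,0,-1,38,0,0,0],[0.4,0,-1,38,0,0,0],[0.4,0,0,0,0,0,0],[0.4,0,0,0,0,0,0],[0.4,20,0,0,0,0,0],[0.4,20,0,0,0,0,0]]]'

```text
time_s: 23.9
tcp_pos: [491.3, 378.2, 109.8]
eef_rot: [0.546, -0.45, 0.545, 0.449]
force: [0.2, -0.8, -0.8]
gripper_width: 0.631
```

```bash
python3 -c "
from h import *
go((491,380,36),79)"
```

```text
t 23.9 tcp [491.3 378.2 109.8] jaw 79.0 j [ 0.64  0.57  1.71 -0.    0.86 -0.74] grip 0.631 F [ 0.2 -0.8 -0.8]
first rotvec [0.    0.001 0.002] then shift in new frame [73.8  0.7  1.7]  in present frame [73.8  0.8  1.6]
```

Call:
carry_out --plan '[[[0.4,20,0.5,1.5,0,0,0],[0.4,20,0,0,0,0,0],[0.4,15,0,0,0,0,0],[0.4,8,0,0,0,0,0],[0.4,5,0,0,0,0,0],[0.4,4,0,0,0,0,0],[0.4,0,0,0,0,0,0],[0.4,0,0,0,0,0,0],[0.4,0,0,0,0,0,0],[0.4,0,0,0,0,0,0]]]'

```text
time_s: 24.9
tcp_pos: [491.6, 381.2, 38.6]
eef_rot: [0.546, -0.45, 0.544, 0.45]
force: [0.4, 0.4, -0.2]
gripper_width: 0.639
```

```bash
python3 -c "
from h import *
go((491,380,34),79)
p,d=read_camera('scene');cv2.imwrite('pics/g10.png',cv2.resize(p[70:230,400:560,::-1],None,fx=3,fy=3))"
```

```text
t 24.9 tcp [491.6 381.2  38.6] jaw 79.1 j [ 0.64  0.68  1.73 -0.    0.73 -0.74] grip 0.639 F [ 0.4  0.4 -0.2]
first rotvec [0.001 0.001 0.002] then shift in new frame [ 4.6  0.4 -1.3]  in present frame [ 4.6  0.4 -1.3]
```

View pics/g10.png

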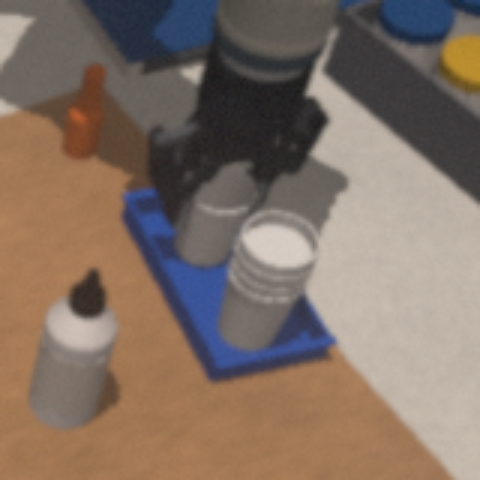

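Call:
carry_out --plan '[[[0.4,1.5,0,-1,0,0,0],[0.4,1.5,0,0,0,0,0],[0.4,1,0,0,0,0,0],[0.4,0,0,0,0,0,0],[0.4,0,0,0,0,0,0],[0.4,0,0,0,0,0,0],[0.4,0,0,0,0,0,0],[0.4,0,0,0,0,0,0],[0.4,0,0,0,0,0,0],[0.4,0,0,0,0,0,0]]]'

```text
time_s: 25.95
tcp_pos: [491.2, 380.0, 34.1]
eef_rot: [0.546, -0.45, 0.545, 0.45]
force: [-0.1, -0.1, 2.0]
gripper_width: 0.634
```

Call:
carry_out --plan '[[[0.9,0,0,0,0,0,0],[0.9,0,0,0,0,0,0],[0.9,0,0,0,0,0,0],[0.9,0,0,0,0,0,0],[0.9,0,0,0,0,0,0],[0.9,-10,0,0,0,0,0],[0.9,-20,0,0,0,0,0],[0.9,-30,0,0,0,0,0],[0.9,-40,0,0,0,0,0],[0.9,-40,0,0,0,0,0]]]'

```text
time_s: 26.95
tcp_pos: [490.6, 379.8, 175.9]
eef_rot: [0.546, -0.45, 0.545, 0.45]
force: [-0.1, 0.3, -0.3]
gripper_width: 0.898
```

Call:
carry_out --plan '[[[0.6,-20,0,0,0,0,0],[0.6,0,0,-40,-0.12,0,0],[0.6,0,0,-40,-0.12,0,0],[0.6,0,0,-40,-0.12,0,0],[0.6,0,0,-40,-0.12,0,0],[0.6,0,0,-40,0,0,0],[0.6,0,0,-40,0,0,0],[0.6,0,0,-40,0,0,0],[0.6,0,0,0,0,0,0],[0.6,0,0,0,0,0,0]]]'

```text
time_s: 27.95
tcp_pos: [523.6, 105.7, 194.7]
eef_rot: [-0.424, 0.567, -0.423, -0.566]
force: [-0.6, 0.8, 0.1]
gripper_width: 0.603
```

```bash
python3 - <<'E'
from ov import *
go((453.4,-1,120),106.8)
ims=[]
for n,(y,x,h,w_) in(("top",(150,150,110,220)),("scene",(100,280,150,240))):
    p,d=read_camera(n); f=3
    im=cv2.resize(p[y:y+h,x:x+w_,::-1],None,fx=f,fy=f,interpolation=2)
    w=cloud(n,d); 
    for s in (rect((450,-2),16.8,153,24,14),circ((491,380),28.5,73)):
        q=((proj(n,s)-[x,y]+.5)*f).astype(np.int32);cv2.polylines(im,[q],True,(0,255,0),1)
    cv2.imwrite(f"pics/b_{n}.png",im)
E
```

```text
t 27.95 tcp [523.6 105.7 194.7] jaw 106.4 j [ 0.18  0.34  1.86  0.    0.94 -1.68] grip 0.603 F [-0.6  0.8  0.1]
first rotvec [-0.006 -0.     0.003] then shift in new frame [ 74.7  98.1 -81.8]  in present frame [ 74.4  97.8 -82.4]
```

View pics/b_top.png

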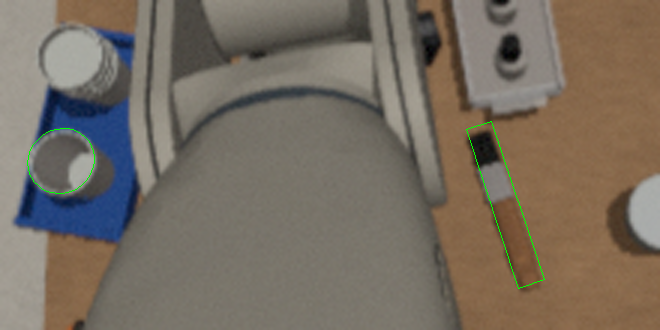

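View pics/b_scene.png

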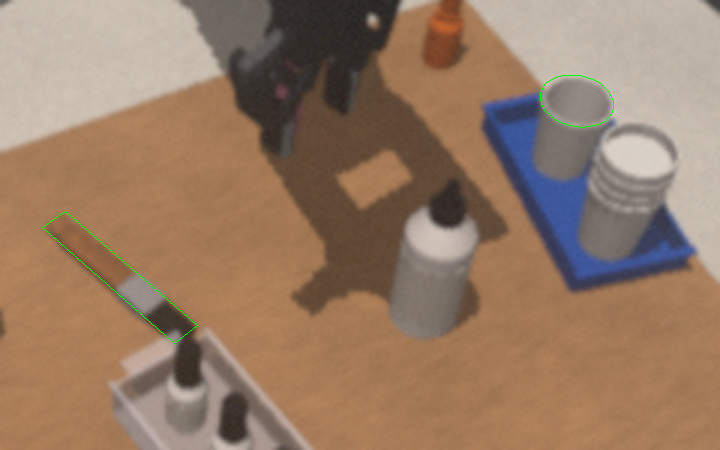

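```bash
python3 - <<'E'
from h import *
print(ray("top",[(315.7,216.7)],14),ray("scene",[(322.7,196)],14))
E
```

```text
[[452.10709552   3.72034869  14.        ]] [[4.66213083e+02 1.60157310e-01 1.40000000e+01]]
```

Call:
carry_out --plan '[[[0.6,0,33,-27,-0.006,0,0],[0.6,0,33,-27,0,0,0],[0.6,0,33,-27,0,0,0],[0.6,0,0,0,0,0,0],[0.6,20,0,0,0,0,0],[0.6,40,0,0,0,0,0],[0.6,40,0,0,0,0,0],[0.6,20,0,0,0,0,0],[0.6,10,0,0,0,0,0],[0.6,0,0,0,0,0,0]]]'

```text
time_s: 29.05
tcp_pos: [452.0, 1.3, 63.0]
eef_rot: [0.421, -0.568, 0.42, 0.568]
force: [0.1, 0.2, -0.2]
gripper_width: 0.598
```

```bash
python3 - <<'E'
from h import *
go((452,-.5,3),106.8)
p,d=read_camera("scene");cv2.imwrite('pics/g11.png',cv2.resize(p[100:240,250:390,::-1],None,fx=4,fy=4))
E
```

```text
t 29.05 tcp [452.    1.3  63. ] jaw 107.0 j [-0.02  0.47  2.1   0.    0.57 -1.89] grip 0.598 F [ 0.1  0.2 -0.2]
first rotvec [0.004 0.    0.   ] then shift in new frame [60.   0.6 -1.7]  in present frame [60.   0.6 -1.7]
```

View pics/g11.png

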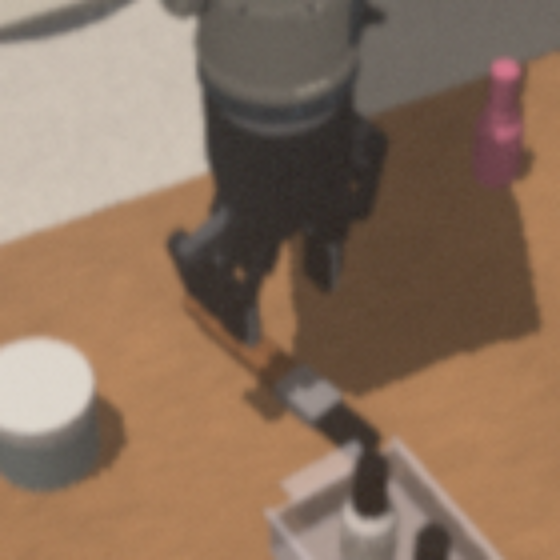

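Call:
carry_out --plan '[[[0.6,15,0.5,-1.5,0,0,0],[0.6,15,0,0,0,0,0],[0.6,10,0,0,0,0,0],[0.6,7,0,0,0,0,0],[0.6,5,0,0,0,0,0],[0.6,3,0,0,0,0,0],[0.6,2,0,0,0,0,0],[0.6,0,0,0,0,0,0],[0.6,0,0,0,0,0,0],[0.6,0,0,0,0,0,0]]]'

```text
time_s: 30.1
tcp_pos: [452.5, -1.3, 7.1]
eef_rot: [-0.422, 0.569, -0.42, -0.567]
force: [0.1, -0.4, -0.3]
gripper_width: 0.601
```

Call:
carry_out --plan '[[[0.6,2,0,0,0,0,0],[0.6,2,0,0,0,0,0],[0.6,0,0,0,0,0,0],[0,0,0,0,0,0,0],[0,0,0,0,0,0,0],[0,0,0,0,0,0,0],[0,0,0,0,0,0,0],[0,0,0,0,0,0,0],[0,0,0,0,0,0,0],[0,0,0,0,0,0,0]]]'

```text
time_s: 31.1
tcp_pos: [452.4, -1.3, 3.2]
eef_rot: [-0.422, 0.569, -0.421, -0.568]
force: [-2.0, -0.4, 5.5]
gripper_width: 0.25
```

Call:
carry_out --plan '[[[0,-5,0,0,0,0,0],[0,-15,0,0,0,0,0],[0,-30,0,0,0,0,0],[0,-40,0,0,0,0,0],[0,-40,0,0,0,0,0],[0,0,0,0,0,0,0],[0,0,0,0,0,0,0],[0,0,0,0,0,0,0],[0,0,0,0,0,0,0],[0,0,0,0,0,0,0]]]'

```text
time_s: 32.1
tcp_pos: [451.3, -1.3, 131.7]
eef_rot: [0.421, -0.568, 0.421, 0.568]
force: [0.9, -1.0, -0.4]
gripper_width: 0.243
```

```bash
python3 - <<'E'
from h import *
go((520,-387,7),98.4)
p,d=read_camera("scene");cv2.imwrite('pics/g12.png',cv2.resize(p[80:240,230:390,::-1],None,fx=3.5,fy=3.5))
E
```

```text
t 32.1 tcp [451.3  -1.3 131.7] jaw 106.9 j [-0.03  0.33  2.07  0.    0.73 -1.9 ] grip 0.243 F [ 0.9 -1.  -0.4]
first rotvec [ 0.149  0.001 -0.001] then shift in new frame [ 124.7  -11.6 -391.6]  in present frame [ 124.5   46.4 -389.1]
```

View pics/g12.png

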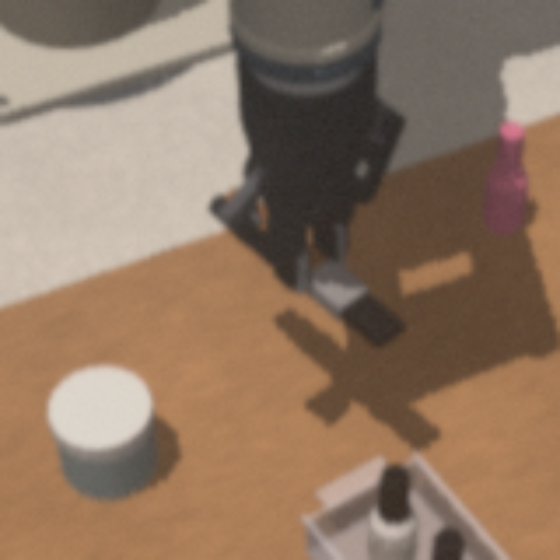

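The brush is held level (crop 340,290). Turning and carrying it to the brush tray.

Call:
carry_out --plan '[[[0,-5,0,0,0.075,0,0],[0,-5,0,0,0.074,0,0],[0,0,-1.2,-40,0,0,0],[0,0,-1.2,-40,0,0,0],[0,0,-1.2,-40,0,0,0],[0,0,-1.2,-40,0,0,0],[0,0,-1.2,-40,0,0,0],[0,0,-1.2,-40,0,0,0],[0,0,-1.2,-40,0,0,0],[0,0,-1.2,-40,0,0,0]]]'

```text
time_s: 33.15
tcp_pos: [507.9, -318.0, 142.0]
eef_rot: [0.463, -0.535, 0.462, 0.535]
force: [0.7, 1.1, -1.3]
gripper_width: 0.246
```

Call:
carry_out --plan '[[[0,0,-1,-35,0,0,0],[0,0,-1,-35,0,0,0],[0,0,0,0,0,0,0],[0,0,0,0,0,0,0],[0,20,0,0,0,0,0],[0,30,0,0,0,0,0],[0,20,0,0,0,0,0],[0,0,0,0,0,0,0],[0,0,0,0,0,0,0],[0,0,0,0,0,0,0]]]'

```text
time_s: 34.15
tcp_pos: [521.3, -385.4, 74.2]
eef_rot: [-0.463, 0.536, -0.461, -0.534]
force: [0.6, 0.1, 0.2]
gripper_width: 0.25
```

```bash
python3 - <<'E'
from h import *
go((520,-387,7),98.4)
p,d=read_camera("scene");a=cv2.resize(p[200:360,90:250,::-1],None,fx=2.4,fy=2.4)
p,d=read_camera("top");b=cv2.resize(p[120:280,370:530,::-1],None,fx=2.4,fy=2.4)
cv2.imwrite('pics/g13.png',np.hstack([a,b]))
E
```

```text
t 34.15 tcp [ 521.3 -385.4   74.2] jaw 98.4 j [-0.66  0.65  1.66  0.    0.83 -2.37] grip 0.25 F [0.6 0.1 0.2]
first rotvec [ 0.    -0.001  0.003] then shift in new frame [67.2  1.5 -1.4]  in present frame [67.2  1.7 -1.4]
```

View pics/g13.png

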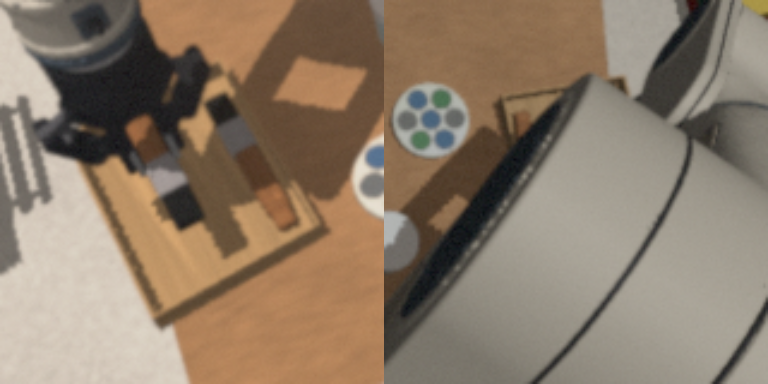

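Call:
carry_out --plan '[[[0,20,1,-1,0,0,0],[0,20,0,0,0,0,0],[0,10,0,0,0,0,0],[0,7,0,0,0,0,0],[0,4,0,0,0,0,0],[0,3,0,0,0,0,0],[0,0,0,0,0,0,0],[0,0,0,0,0,0,0],[0,0,0,0,0,0,0],[0,0,0,0,0,0,0]]]'

```text
time_s: 35.25
tcp_pos: [520.0, -386.7, 9.3]
eef_rot: [-0.463, 0.536, -0.462, -0.535]
force: [0.0, -0.3, -0.7]
gripper_width: 0.243
```

Call:
carry_out --plan '[[[0,1.5,0,0,0,0,0],[0,1,0,0,0,0,0],[0,0.5,0,0,0,0,0],[0,0,0,0,0,0,0],[0,0,0,0,0,0,0],[0.5,0,0,0,0,0,0],[0.5,0,0,0,0,0,0],[0.5,0,0,0,0,0,0],[0.5,0,0,0,0,0,0],[0.5,0,0,0,0,0,0]]]'

```text
time_s: 36.25
tcp_pos: [519.8, -386.5, 5.8]
eef_rot: [-0.463, 0.536, -0.462, -0.535]
force: [0.4, -0.3, 0.1]
gripper_width: 0.503
```

Call:
carry_out --plan '[[[0.5,-10,0,0,0,0,0],[0.5,-20,0,0,0,0,0],[0.5,-40,0,0,0,0,0],[0.5,-40,0,0,0,0,0],[0.5,-40,0,0,0,0,0],[0.5,-20,0,0,0,0,0],[0.5,0,40,0,0,0,0],[0.5,0,40,0,0,0,0],[0.5,0,40,0,0,0,0],[0.5,0,0,0,0,0,0]]]'

```text
time_s: 37.25
tcp_pos: [396.6, -403.8, 176.2]
eef_rot: [0.463, -0.534, 0.463, 0.535]
force: [-0.0, 0.8, -0.1]
gripper_width: 0.498
```

Call:
carry_out --plan '[[[0.5,0,0,40,0,0,0],[0.5,0,0,40,0,0,0],[0.5,0,0,40,0,0,0],[0.5,0,0,40,0,0,0],[0.5,0,0,40,0,0,0],[0.5,0,0,40,0,0,0],[0.5,0,0,0,0,0,0],[0.5,0,0,0,0,0,0],[0.5,0,0,0,0,0,0],[0.5,0,0,0,0,0,0]]]'

```text
time_s: 38.25
tcp_pos: [366.6, -167.6, 176.0]
eef_rot: [-0.463, 0.536, -0.462, -0.534]
force: [-1.0, 0.5, -0.5]
gripper_width: 0.501
```

```bash
python3 - <<'E'
from h import *
go((0,0,0))
p,d=read_camera("scene");cv2.imwrite('pics/e_s.png',p[:,:,::-1]); w=cloud("scene",d)
m=(w[...,2]>12)&(w[...,2]<26)&(abs(w[...,0]-520)<80)&(abs(w[...,1]+390)<35);q=w[m];print(len(q),cv2.minAreaRect(q[:,:2].astype(np.float32)),np.percentile(q[:,2],[5,50,95]))
p,d=read_camera("top");cv2.imwrite('pics/e_t.png',cv2.resize(p[90:290,140:500,::-1],None,fx=2.2,fy=2.2)); w=cloud("top",d)
m=(w[...,2]>10)&(w[...,2]<26)&(abs(w[...,0]-520)<80)&(abs(w[...,1]+390)<35);q=w[m];print(len(q),cv2.minAreaRect(q[:,:2].astype(np.float32)),np.percentile(q[:,2],[5,50,95]))
E
```

```text
t 38.25 tcp [ 366.6 -167.6  176. ] jaw 98.3 j [-0.46  0.18  2.14  0.    0.81 -2.18] grip 0.501 F [-1.   0.5 -0.5]
first rotvec [ 0.    -0.001  0.003] then shift in new frame [176.  338.5 218.9]  in present frame [174.8 339.  219. ]
720 ((516.533203125, -387.2843933105469), (153.4682159423828, 23.57568359375), 6.8817009925842285) [13.87407216 17.28118843 20.46646357]
465 ((514.8551025390625, -388.4739990234375), (150.0399169921875, 28.23278045654297), 9.201172828674316) [11.57221851 15.29687998 18.82987924]
```

View pics/e_s.png

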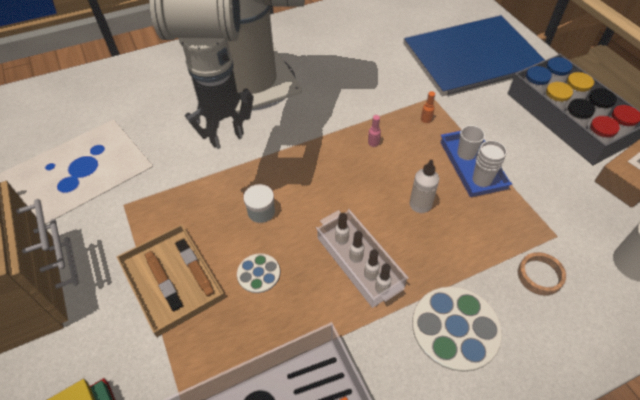

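View pics/e_t.png

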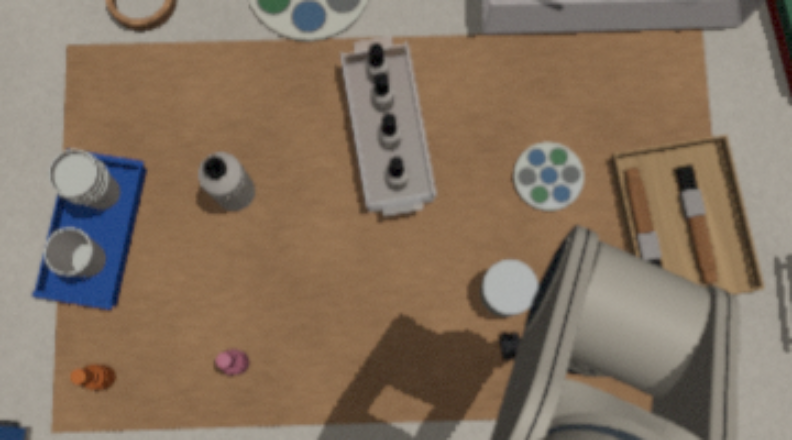

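All of it is in place: the inks are in the caddy (scene 342,227 and 356,245), the cup is in its tray (471,142), and the brush lies in the brush tray (163,280). The glue and jar haven't moved.

```bash
python3 -c "
from rig import *
print(hand_in())"
```

```text
the job is handed in; nothing more can be done
None
```

The job is done and handed in at about 38 s of the 120 s allowed; `hand_in` gives no verdict. In the order asked:
- **Inks:** I stood both small ink bottles in the free end of the caddy, with spots at about x = +12 and +65 mm.
- **Cup:** it stands upright on the cup tray floor beside the stack.
- **Brush:** it lies lengthwise in the brush tray beside the stock brush.

**Final checks:** in the last pictures both bottles and the cup stand upright in their places. The glue bottle, jar and the orange and pink look-alikes look unmoved. The depth readings put the brush level on the tray floor, with its top at about 15–17 mm. Its angle came out at 6.9° from the scene camera and 9.2° from the top camera, against about 8.4° for the tray. The two cameras disagreed by about 2 mm on height throughout.

The wrist force shown at the end of each move stayed below about 8 N. I turned the wrist the wrong way once before picking up the cup and corrected it in free air. No check failed.

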